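# Load the glaze tray in the drying dock and set its bell timer

## Task

Push the orange tray of glaze test tiles fully home into the drying dock, until the sprung ball in the side rail clicks into the tray's notch. Then wind the white bell timer clockwise past its red top mark, turn it back down until its pointer stands at the green rider, and let go. Do not shift the rider, and leave the clay bowl and the amber jar standing where they are.

Things in the scene. Friction and masses are not known exactly. Their poses are not given: they have to be found in the camera images.
- dock: Fixed dock: 6 mm base plate 124 mm wide (x -95 to +155 mm), two dark rails along x (92 mm apart, tops 26 mm above the table, x -96 to +85 mm), green blower box (106 mm high) at x +85 to +151 mm. Origin on the table midway between the rails; +x is the way the tray is pushed, to the blower. Home: tray origin at x = +35 mm here, its far end at the blower.
- tray: Loose orange tray 100 (x) x 90 mm, 0.2-0.45 kg, four upright tiles fixed in it (tops 37 mm up). Lies between the rails on the plate, 35-65 mm short of home, 1 mm play each side. Origin: centre of underside; x as the dock's. Push the wall nearest the robot (74 mm wide, 40 high, 8 thick, outer face x = -50 mm). Notch in the -y side at x = +30 mm. Passing the ball takes some 5 to 12 N.
- dock_ball (a joint): Sprung brass ball (radius 8 mm) in the dock's -y rail at dock x = +65 mm, 20 mm above the table: m pressed back into the rail. 0 = fully out (as before the tray reaches it, and again when in the notch), up to 6 mm.
- timer: Fixed white bench timer, 140 x 140 mm, flat black round dial on top (face 40 mm above the table, radius 63 mm), small brass bell in one corner. Origin: centre of its underside; the vertical turning axis passes through it. Seven marks along the dial's edge: six white, the last (top mark) wide and red.
- timer_dial (a joint): Timer knob: white upright bar 12 mm thick, 43-75 mm above the table, red line on top; 44 mm long from the axis to the pointer end, 18 mm the other way. Rad, clockwise from above: 0 first mark, 3.45 red top mark, stop at 3.9. Pointer angle in the timer's frame: 1.75 - q (counter-clockwise from +x). Stays where left (friction 0.06 N m). Push the bar's side or twist it.
- pointer_tip (a point): Tip of the small red pointer at the long end of the bar, 50 mm from the axis, 44 mm above the table.
- timer_rider (a joint): The green rider on the dial's rim, a tab 12 mm wide from 50 to 70 mm from the axis, up to 46 mm above the table; it marks the minutes to set and is not to be moved (held by friction). Its value is the timer_dial value at which the pointer stands at it, 1.6 to 2.6 rad.
- rider_mark (a point): Middle of the rider's inner end, 50 mm from the axis: where the pointer tip should end.
- bowl: Loose dark clay bowl, 86 mm across, 45 mm high, between dock and timer. Origin: centre of its underside.
- jar: Loose amber glass jar, 48 mm across, 58 mm high, nearer the robot. Origin: centre of its underside.

How it is judged:
On the way, in this order (a step that is already met when the one before it is completed fails the run):
1. the tray is fully home and the ball has clicked into its notch (x of tray in the frame of dock above 0.03 m and value of joint dock_ball below 0.0018 m and y of tray in the frame of dock between -0.004 and 0.004 m and z of tray in the frame of dock below 0.01 m and angle between tray's own z axis and vertical below 0.08 rad), for 0.2 s.
2. the timer has been wound to or past its red top mark (value of joint timer_dial above 3.45 rad), for 0.05 s.
At the end, for the whole second after the job is handed in: The timer's pointer tip is at rest within 7 mm (about one minute) of the green rider, and the tray is still home in the dock: upright, within 5 mm of the end of its travel, with the ball out in its notch (all of step 1 and horizontal distance between pointer_tip and rider_mark below 0.007 m and velocity of joint timer_dial between -0.05 and 0.05 rad/s and linear speed of tray below 0.02 m/s); the robot touches nothing.
It fails at once if the bowl is shifted more than 30 mm or tipped (distance of bowl from where it was at the start of the episode above 0.03 m or angle between bowl's own z axis and vertical above 0.5 rad).
It fails at once if the jar is shifted more than 30 mm or tipped (distance of jar from where it was at the start of the episode above 0.03 m or angle between jar's own z axis and vertical above 0.5 rad).
It fails at once if the green rider is shifted along the rim by more than 5 mm (distance of rider_mark from where it was at the start of the episode above 0.005 m).
It also fails if it takes over 72 s, if anything falls off the work surface, if the arm or the gripper's body presses on something with over 40 N, if the wrist force passes 120 N, or if a joint passes its speed limit or range.

## Robot

A 7-joint arm with a two-finger parallel gripper is mounted at the origin on the work surface. World frame = base frame: x ahead of the robot, y to its left, z up, the work surface at z = 0. Lengths are in m, angles in rad, forces in N, time in s.
With the tool pointing down it reaches from about 0.4 to 0.85 m from the base axis. Payload 10.4 kg.
Tool frame: the origin (TCP) lies at the very end of the fingers, on their centre line; the grasp point (between the pads) lies 19 mm behind it; z points along the fingers, y is the line along which they close (so a half turn about z gives the same grasp; the last joint's range is limited). The gripper opens to 87 mm and grips with 3 to 60 N. Pads are 19 mm wide; open, the fingers measure 117 mm over their backs; the gripper's body (75 mm by 190 mm) begins 51 mm behind the grasp point.
Start: joints at [-1.232, 0.332, -0.065, 1.46, 0.022, 1.35, -0.088], TCP at [0.221, 0.585, 0.223] pointing down, gripper open.
Joint ranges: [-2.6, 2.6], [-0.5, 2.12], [-1.47, 1.34], [0.16, 2.42], [-1.27, 4.41], [0.06, 2.06], [-2.6, 2.6]. Speed limits (rad/s): [2.22, 2.22, 2.79, 2.79, 3.14, 3.14, 3.14].

## Interface

Orientations are given as a unit quaternion [x, y, z, w].
In Python, from workcell import bot gives the robot as it stands. The module is installed in compiled form; this text tells all that it offers.
- The arm moves only by the tool step_arm, never from a script. Its argument "increments" is a list of rows, each an object of numbers: "gripper": the opening, from -1 (shut) to 1 (fully open); "tx", "ty", "tz": the shift along the tool's x, y, z in cm; "ax", "ay", "az": the turn, a rotation vector about the tool's x, y, z in degrees. In form: [{"gripper": .., "tx": .., "ty": .., "tz": .., "ax": .., "ay": .., "az": ..}, ...]. A call has 1 to 8 rows; each row shifts and turns the commanded pose from where the row before left it, along the tool's axes as they then stand; what a row does not reach is not made up. A row lasts 1/8 s, in which the tool goes at most 62.5 mm and 10.7 degrees, less where a joint would pass 70% of its speed; a pose out of reach is approached as far as the arm can. A call with a gripper value outside its range is refused whole. The fingers move at their own pace and stop on an object; "grip_force" is the grip in N (left out, the last holds). Time passes only in rows, so rows that do not move let the fingers close. It gives the time, the measured TCP pose, the force, the opening and the grip force at its end, in the units of the state.
- bot.state(): the state, without advancing time (a new reading comes with each control period).
- bot.capture(name): name is "scene" or "top"; returns a dict with "image" (384x512x3 uint8, red, green, blue), "camera_matrix" (3x3 intrinsics, pixels), "distortion" ([k1, k2, p1, p2, k3] as OpenCV has them; the pictures are not rectified), "view" (4x4, takes a point from world to camera coordinates). Camera axes: x right, y down, z forward; pixel columns grow to the right and rows downward; lengths in m; the calibration is good to about 2 mm. A picture is of the moment at which its call begins. There is no depth.
- bot.sign_off(): hands the job in; it is judged then, once.
Trained networks look in a picture, given as the dict that the camera call returned (one of the last four; its "shot" number tells which), for a name from the list of things; names that differ only in an ending like _2 or _b are one class to them, and where a whole thing is asked for, a point or a joint stands for the part that bears it (a point fixed in the world has none). Each returns a list of dicts, best first, with "confidence" (0 to 1); they miss things now and then, are a little off and sometimes report something else, mostly with a low value. They report only what shows in the picture. A call takes as long as a camera call.
- bot.boxes_of(picture, label): "box" ([centre column, centre row, width, height] in pixels, round what is visible of it).
The state is a dict: "t": time; "joint_positions": joint angles; "qvel": joint speeds; "tau": joint torques, N m; "position": TCP position; "tcp_rot": TCP orientation; "force": force on the tool from outside, world axes, zero at the start; "ft_torque": the same for the moment, N m; "gripper_width": finger opening in m; "grip_force": force on a finger pad.
Only numpy, scipy, OpenCV 4.12 (cv2) and the standard library are available. Lean on these libraries where they do the work, as an engineer would, in place of code of your own. Each camera call takes 0.05 s, during which the arm holds its last target. There are 200 camera calls.

## Working session

There is one attempt and no reset: what is moved stays moved. The work goes in short steps, Python scripts to look and compute and a tool call to move; the robot and the scene stay as the last step left them, time stands still between calls to the robot, and variables do not carry over. Pictures are saved under pics/ and viewed, at most 10 in all, crops included, and the job is handed in when it is done.

Besides the shell and the picture viewer there is one more tool, called after ">>>" as name(argument=value, ...) on one line, values as JSON. step_arm: Moves the arm, as the interface text tells. Its arguments: {"type":"object","properties":{"increments":{"type":"array","items":{"type":"object","properties":{"gripper":{"type":"number"},"tx":{"type":"number"},"ty":{"type":"number"},"tz":{"type":"number"},"ax":{"type":"number"},"ay":{"type":"number"},"az":{"type":"number"}}}},"grip_force":{"type":"number"}},"required":["increments"]}

```bash
mkdir -p pics
cat > h.py <<'E'
import numpy as np, cv2
from workcell import bot
def ray(c,px,z):
    """pixels -> world points on plane(s) z"""
    px=np.atleast_2d(np.float64(px)); n=cv2.undistortPoints(px[:,None],np.array(c["camera_matrix"]),np.array(c["distortion"]))[:,0]
    V=np.array(c["view"]); R,t=V[:3,:3],V[:3,3]; o=-R.T@t
    d=np.c_[n,np.ones(len(n))]@R
    return o+d*((z-o[2])/d[:,2])[:,None]
def proj(c,P):
    V=np.array(c["view"]); return cv2.projectPoints(np.float64(P).reshape(-1,1,3),cv2.Rodrigues(V[:3,:3])[0],V[:3,3],np.array(c["camera_matrix"]),np.array(c["distortion"]))[0][:,0]
def save(c,n): cv2.imwrite("pics/"+n,cv2.cvtColor(c["image"],cv2.COLOR_RGB2BGR))
E
python3 - <<'E'
from h import *
ims=[]
for n in("top","scene"):
    c=bot.capture(n); save(c,n+"0.png"); ims.append(c)
    V=np.array(c["view"]);print(n,-V[:3,:3].T@V[:3,3])
    for l in("dock","tray","timer","timer_dial","timer_rider","pointer_tip","rider_mark","bowl","jar","dock_ball"):
        print(l,[(np.round(b["box"]).astype(int).tolist(),round(b["confidence"],2)) for b in bot.boxes_of(c,l)[:2]])
s=bot.state();print(s["t"],s["position"],s["tcp_rot"],s["gripper_width"])
E
```

```text
top [0.46588308 0.00950355 0.88657533]
dock [([358, 179, 77, 124], 0.76)]
tray [([360, 194, 43, 50], 0.61)]
timer [([153, 177, 62, 65], 0.92)]
timer_dial [([145, 174, 24, 19], 0.6)]
timer_rider [([151, 150, 8, 9], 0.38), ([357, 178, 75, 118], 0.34)]
pointer_tip [([147, 172, 26, 14], 0.6)]
rider_mark [([255, 203, 33, 36], 0.49), ([149, 152, 8, 6], 0.44)]
bowl [([257, 203, 32, 38], 0.76)]
jar [([260, 254, 22, 19], 0.92)]
dock_ball []
scene [0.797906   0.43812161 0.79417172]
dock [([196, 150, 94, 70], 0.74)]
tray [([210, 135, 42, 37], 0.73)]
timer [([297, 279, 84, 81], 0.94)]
timer_dial [([300, 276, 12, 28], 0.77)]
timer_rider []
pointer_tip [([300, 277, 10, 29], 0.81)]
rider_mark []
bowl [([258, 187, 33, 26], 0.83)]
jar [([293, 167, 20, 25], 0.92)]
dock_ball []
1.1 [0.2212141  0.58455701 0.22256493] [ 1.79913527e-01  9.83682430e-01  2.50785501e-05 -2.96156119e-06] 0.08717616316336964
```

```bash
ls pics
```

```text
scene0.png
top0.png
```

Run:
```python
import cv2
a=cv2.imread("pics/top0.png"); cv2.imwrite("pics/topz.png",cv2.resize(a[100:300,100:420],None,fx=2.5,fy=2.5,interpolation=3)[:,:800])
b=cv2.imread("pics/scene0.png"); cv2.imwrite("pics/scz.png",cv2.resize(b[80:340,140:380],None,fx=2.3,fy=2.3,interpolation=3))
```

```text
(no output)
```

View pics/topz.png

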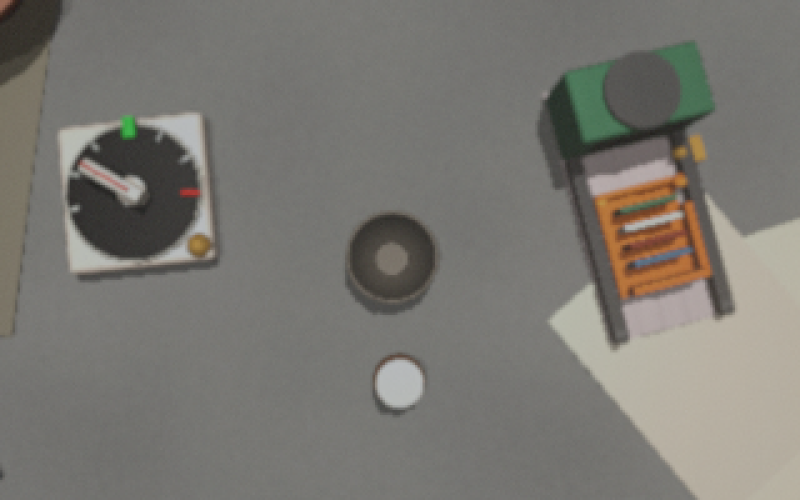

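View pics/scz.png

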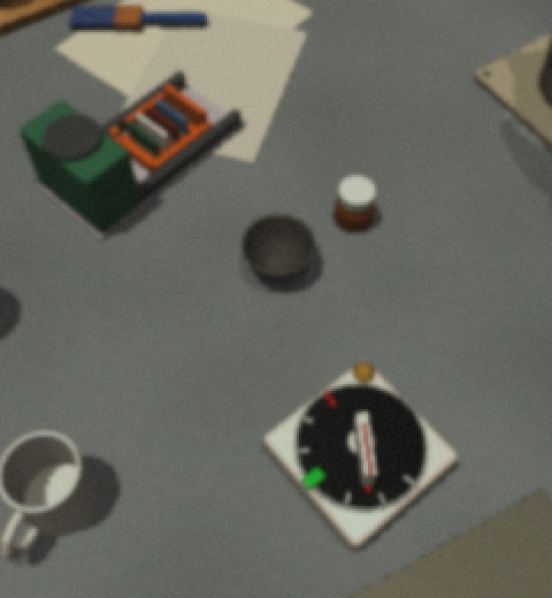

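Top view: timer centred near pixel (153,177), pointer at upper-left, green rider at about (151,150), red top mark at (176,177). Bowl is at (257,203), jar at (260,253). The dock is tilted about 15° at (358,180), with the near tray wall at about (367,217). Next I'll zoom in for accurate corners.

```bash
python3 - <<'E'
import cv2,numpy as np
a=cv2.imread("pics/top0.png"); f=lambda r,c,h,w,s:cv2.resize(a[r:r+h,c:c+w],None,fx=s,fy=s,interpolation=cv2.INTER_CUBIC)
d=f(140,320,100,80,5); t=f(140,120,75,75,4)
o=np.zeros((500,700,3),np.uint8); o[:500,:400]=d; o[:300,400:700]=t
cv2.imwrite("pics/z1.png",o)
E
python3 - <<'E'
from h import *
for n,roi in(("top",(120,145,190,212)),("scene",(250,235,345,325))):
    c=bot.capture(n); im=c["image"].astype(int); x0,y0,x1,y1=roi
    R,G,B=[im[...,i] for i in range(3)]
    ok=np.zeros(R.shape,bool); ok[y0:y1,x0:x1]=1
    for name,m,z in(("green",(G>R+50)&(G>B+50),.046),("red",(R>G+50)&(R>B+50),.042)):
        k,lab,st,ce=cv2.connectedComponentsWithStats((m&ok).astype(np.uint8),connectivity=8)
        for i in range(1,k):
            if st[i,4]>2: print(n,name,ce[i].round(1),st[i].tolist(),ray(c,ce[i],z)[0].round(4),ray(c,ce[i],.075)[0].round(4))
    blk=((R+G+B)/3<50)&ok
    # fill hull of black -> dial outline
    k,lab,st,ce=cv2.connectedComponentsWithStats(blk.astype(np.uint8)); i=1+np.argmax(st[1:,4])
    cn=cv2.findContours((lab==i).astype(np.uint8),0,1)[0][0]; h=cv2.convexHull(cn)[:,0].astype(float)
    (P)=ray(c,h,.04)[:,:2]; A=np.c_[2*P,np.ones(len(P))]; s=np.linalg.lstsq(A,(P**2).sum(1),rcond=None)[0]
    print(n,"dial",st[i].tolist(),s[:2].round(4),np.sqrt(s[2]+s[0]**2+s[1]**2).round(4))
    wh=((R+G+B)/3>140)&ok; k,lab,st,ce=cv2.connectedComponentsWithStats(wh.astype(np.uint8)); print("white",[(st[j].tolist(),ray(c,ce[j],.075)[0].round(4).tolist()) for j in range(1,k) if st[j,4]>20])
    for l,z in(("jar",.03),("bowl",.03)):
        b=bot.boxes_of(c,l)[0]["box"]; print(l,ray(c,b[:2],z)[0].round(3))
E
```

```text
top green [150.9 150.6] [148, 147, 6, 9, 42] [0.6315 0.2442 0.046 ] [0.6258 0.2361 0.075 ]
top red [175.4 176.6] [172, 175, 8, 4, 27] [0.5713 0.1863 0.042 ] [0.5671 0.1794 0.075 ]
top dial [128, 172, 19, 12, 97] [0.5715 0.2789] 0.0195
white [([155, 145, 30, 50, 361], [0.6004, 0.1807, 0.075]), ([123, 149, 25, 30, 223], [0.6109, 0.2831, 0.075]), ([132, 164, 26, 16, 140], [0.5775, 0.2464, 0.075]), ([126, 182, 29, 27, 242], [0.5134, 0.2703, 0.075]), ([160, 196, 17, 10, 76], [0.5118, 0.1921, 0.075])]
jar [ 0.396 -0.01   0.03 ]
bowl [ 0.511 -0.001  0.03 ]
scene green [275.9 287.1] [272, 283, 9, 9, 58] [0.6325 0.2455 0.046 ] [0.6389 0.2529 0.075 ]
scene red [283.2 253.3] [281, 251, 5, 6, 19] [0.5722 0.1876 0.042 ] [0.5821 0.1986 0.075 ]
scene red [299.5 292. ] [299, 291, 2, 3, 6] [0.5949 0.2815 0.042 ] [0.6038 0.2883 0.075 ]
scene dial [270, 248, 54, 52, 1753] [0.5732 0.2418] 0.0603
white [([284, 241, 11, 7, 39], [0.5578, 0.1897, 0.075]), ([302, 242, 9, 8, 34], [0.5297, 0.2113, 0.075]), ([255, 257, 18, 32, 238], [0.6408, 0.2111, 0.075]), ([295, 260, 5, 26, 64], [0.579, 0.2472, 0.075]), ([275, 263, 63, 53, 516], [0.5908, 0.3019, 0.075])]
jar [ 0.399 -0.01   0.03 ]
bowl [ 0.512 -0.005  0.03 ]
```

View pics/z1.png

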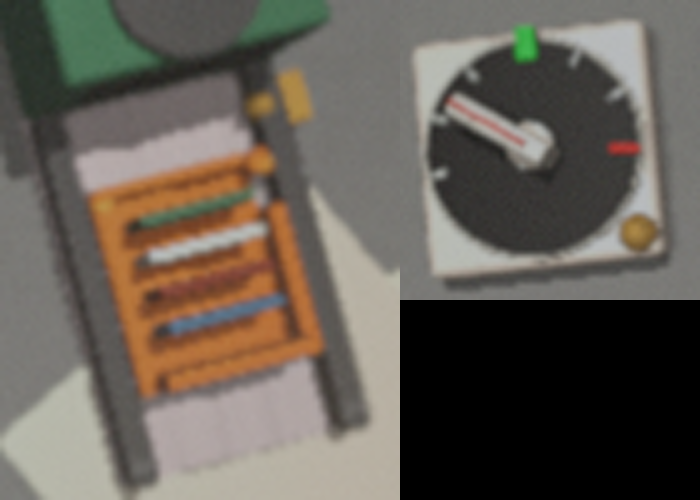

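Zoom: dial centre (534,146) maps to about (153.5,176.5) px. The tray's near edge runs (145,397) to (323,352) in the zoom. Rail inner edges are (65,130)-(155,475) and (245,90)-(335,430), and the ball shows at about (262,160).

Run:
```python
from h import *
c=bot.capture("top")
q=lambda u,s=5,o=(320,140):np.array(u,float)/s+o
L=ray(c,q([[65,130],[155,475]]),.026);R=ray(c,q([[245,90],[335,430]]),.026)
for a in(L,R):
    d=a[0]-a[1];print(a.round(4).tolist(),np.degrees(np.arctan2(d[1],d[0])),np.linalg.norm(d))
print("tray near edge z.006/.02/.046",[ray(c,q([[145,397],[323,352]]),z).round(4).tolist() for z in(.006,.02,.046)])
print("ball",ray(c,q([[262,160]]),.02))
print("dial ctr",ray(c,[[153.5,176.5]],.04))
im=c["image"].astype(int);m=((im[...,0]>im[...,2]+60)&(im[...,0]>im[...,1]+30)).astype(np.uint8);m[:,:320]=0;m[:165]=0
k,lab,st,ce=cv2.connectedComponentsWithStats(m);i=1+np.argmax(st[1:,4])
r=cv2.minAreaRect(np.argwhere(lab==i)[:,::-1].astype(np.float32));b=cv2.boxPoints(r);print(st[i],r,ray(c,b,.03).round(4).tolist())
```

```text
[[0.5985, -0.1818, 0.026], [0.436, -0.2222, 0.026]] 13.958169951646855 0.16747829714968593
[[0.6183, -0.2693, 0.026], [0.4565, -0.3094, 0.026]] 13.911106925327367 0.1667216302488116
tray near edge z.006/.02/.046 [[[0.4727, -0.2232, 0.006], [0.494, -0.3115, 0.006]], [[0.4726, -0.2195, 0.02], [0.4936, -0.3064, 0.02]], [[0.4724, -0.2126, 0.046], [0.4928, -0.2969, 0.046]]]
ball [[ 0.58556028 -0.27862254  0.02      ]]
dial ctr [[0.57179334 0.2381722  0.04      ]]
[ 338  169   47   50 1255] ((360.7115173339844, 193.94229125976562), (42.88813400268555, 37.88889694213867), 74.74488067626953) [[0.569, -0.1894, 0.03], [0.5931, -0.2779, 0.03], [0.495, -0.3029, 0.03], [0.472, -0.2146, 0.03]]
```

```bash
cat > plan.py <<'E'
import sys,json
from h import *
from scipy.spatial.transform import Rotation as Ro
def plan(tgt,yaw,n,g=None,polar=False,m=8,dec=1):
    """rows from the present pose to tgt, tool y at world angle yaw deg (tool down); prints the first m of n rows"""
    s=bot.state(); p=np.array(s["position"]); R=Ro.from_quat(s["tcp_rot"])
    y=R.as_matrix()[:,1]; y0=np.degrees(np.arctan2(y[1],y[0])); d=(yaw-y0) 
    print("t",s["t"],"p",p.round(4),"yaw",y0.round(1),"tilt",R.as_matrix()[:,2].round(3),"F",np.round(s["force"],1),"w",round(s["gripper_width"],4),"j7",round(s["joint_positions"][6],2))
    tgt=np.array(tgt,float); po=lambda v:np.array([np.hypot(v[0],v[1]),np.arctan2(v[1],v[0]),v[2]])
    rows=[]
    for i in range(1,min(n,m)+1):
        f=i/n
        if polar: a=po(np.r_[P0,0] if 0 else s["position"]); b=po(tgt); c=a+(b-a)*f; w=np.array([c[0]*np.cos(c[1]),c[0]*np.sin(c[1]),c[2]])
        else: w=np.array(s["position"])+(tgt-s["position"])*f
        l=R.inv().apply(w-p); t=np.round(l*100,dec); az=np.round(-((y0+d*f)-np.degrees(np.arctan2(*R.as_matrix()[[1,0],1])) +180)%360-180,1)
        az=np.round(((-((y0+d*f)-np.degrees(np.arctan2(*R.as_matrix()[[1,0],1])))+180)%360)-180,1)
        p=p+R.apply(t/100); R=R*Ro.from_rotvec([0,0,np.radians(az)])
        r={k:float(v) for k,v in zip(("tx","ty","tz","az"),[*t,az]) if v}
        if g is not None: r["gripper"]=g
        rows.append(r)
    print(json.dumps(rows)); return rows
E
python3 -c "
from plan import *
plan((.418,-.274,.20),-76.1,20,-0.3,True)"
```

```text
t 1.45 p [0.2212 0.5846 0.2226] yaw 69.3 tilt [-0.  0. -1.] F [-0.1 -0.5  0.2] w 0.087 j7 -0.09
[{"tx": -5.5, "ty": -0.9, "tz": 0.1, "az": 7.3, "gripper": -0.3}, {"tx": -5.5, "ty": -0.6, "tz": 0.1, "az": 7.2, "gripper": -0.3}, {"tx": -5.5, "ty": -0.5, "tz": 0.1, "az": 7.3, "gripper": -0.3}, {"tx": -5.4, "ty": -0.3, "tz": 0.1, "az": 7.3, "gripper": -0.3}, {"tx": -5.4, "tz": 0.2, "az": 7.2, "gripper": -0.3}, {"tx": -5.3, "ty": 0.1, "tz": 0.1, "az": 7.3, "gripper": -0.3}, {"tx": -5.3, "ty": 0.3, "tz": 0.1, "az": 7.3, "gripper": -0.3}, {"tx": -5.1, "ty": 0.5, "tz": 0.1, "az": 7.2, "gripper": -0.3}]
```

>>> step_arm(increments=[{"tx": -5.5, "ty": -0.9, "tz": 0.1, "az": 7.3, "gripper": -0.3}, {"tx": -5.5, "ty": -0.6, "tz": 0.1, "az": 7.2, "gripper": -0.3}, {"tx": -5.5, "ty": -0.5, "tz": 0.1, "az": 7.3, "gripper": -0.3}, {"tx": -5.4, "ty": -0.3, "tz": 0.1, "az": 7.3, "gripper": -0.3}, {"tx": -5.4, "tz": 0.2, "az": 7.2, "gripper": -0.3}, {"tx": -5.3, "ty": 0.1, "tz": 0.1, "az": 7.3, "gripper": -0.3}, {"tx": -5.3, "ty": 0.3, "tz": 0.1, "az": 7.3, "gripper": -0.3}, {"tx": -5.1, "ty": 0.5, "tz": 0.1, "az": 7.2, "gripper": -0.3}])

```text
validation failed for argument at $.in...
```

```bash
python3 -c "
from plan import *
plan((.418,-.274,.20),-76.1,12,-0.3,True)"
```

```text
t 1.45 p [0.2212 0.5846 0.2226] yaw 69.3 tilt [-0.  0. -1.] F [-0.1 -0.5  0.2] w 0.087 j7 -0.09
[{"tx": -9.1, "ty": -1.7, "tz": 0.2, "az": 12.1, "gripper": -0.3}, {"tx": -9.1, "ty": -1.2, "tz": 0.2, "az": 12.1, "gripper": -0.3}, {"tx": -9.0, "ty": -0.6, "tz": 0.2, "az": 12.1, "gripper": -0.3}, {"tx": -8.8, "tz": 0.1, "az": 12.2, "gripper": -0.3}, {"tx": -8.6, "ty": 0.4, "tz": 0.2, "az": 12.1, "gripper": -0.3}, {"tx": -8.5, "ty": 1.0, "tz": 0.2, "az": 12.1, "gripper": -0.3}, {"tx": -8.2, "ty": 1.5, "tz": 0.2, "az": 12.1, "gripper": -0.3}, {"tx": -8.0, "ty": 1.9, "tz": 0.2, "az": 12.1, "gripper": -0.3}]
```

>>> step_arm(increments=[{"gripper": -0.3, "tx": -5.5, "ty": -0.9, "tz": 0.1, "ax": 0, "ay": 0, "az": 7.3}, {"gripper": -0.3, "tx": -5.5, "ty": -0.6, "tz": 0.1, "ax": 0, "ay": 0, "az": 7.2}, {"gripper": -0.3, "tx": -5.5, "ty": -0.5, "tz": 0.1, "ax": 0, "ay": 0, "az": 7.3}, {"gripper": -0.3, "tx": -5.4, "ty": -0.3, "tz": 0.1, "ax": 0, "ay": 0, "az": 7.3}, {"gripper": -0.3, "tx": -5.4, "ty": 0, "tz": 0.2, "ax": 0, "ay": 0, "az": 7.2}, {"gripper": -0.3, "tx": -5.3, "ty": 0.1, "tz": 0.1, "ax": 0, "ay": 0, "az": 7.3}, {"gripper": -0.3, "tx": -5.3, "ty": 0.3, "tz": 0.1, "ax": 0, "ay": 0, "az": 7.3}, {"gripper": -0.3, "tx": -5.1, "ty": 0.5, "tz": 0.1, "ax": 0, "ay": 0, "az": 7.2}])

```text
t: 2.45
position: [0.5068, 0.2709, 0.2136]
tcp_rot: [0.637, 0.771, 0.0, 0.0]
force: [0.2, 0.2, 0.6]
gripper_width: 0.0311
grip_force: 0.0
```

```bash
sed -i 's/r={k:float(v) for k,v in zip(("tx","ty","tz","az"),\[\*t,az\]) if v}/r={k:float(v) for k,v in zip(("tx","ty","tz","ax","ay","az"),[*t,0,0,az])}/' plan.py; python3 -c "
from plan import *
plan((.418,-.274,.19),-76.1,12,-0.3,True)"
```

```text
t 2.45 p [0.5068 0.2709 0.2136] yaw 10.9 tilt [ 0.  0. -1.] F [0.2 0.2 0.6] w 0.0311 j7 -0.33
[{"tx": -5.1, "ty": 0.7, "tz": 0.2, "ax": 0.0, "ay": 0.0, "az": 7.3, "gripper": -0.3}, {"tx": -5.0, "ty": 0.9, "tz": 0.2, "ax": 0.0, "ay": 0.0, "az": 7.2, "gripper": -0.3}, {"tx": -4.9, "ty": 1.0, "tz": 0.2, "ax": 0.0, "ay": 0.0, "az": 7.3, "gripper": -0.3}, {"tx": -4.9, "ty": 1.2, "tz": 0.2, "ax": 0.0, "ay": 0.0, "az": 7.2, "gripper": -0.3}, {"tx": -4.7, "ty": 1.3, "tz": 0.2, "ax": 0.0, "ay": 0.0, "az": 7.3, "gripper": -0.3}, {"tx": -4.6, "ty": 1.5, "tz": 0.2, "ax": 0.0, "ay": 0.0, "az": 7.2, "gripper": -0.3}, {"tx": -4.5, "ty": 1.7, "tz": 0.2, "ax": 0.0, "ay": 0.0, "az": 7.3, "gripper": -0.3}, {"tx": -4.4, "ty": 1.8, "tz": 0.2, "ax": 0.0, "ay": 0.0, "az": 7.2, "gripper": -0.3}]
```

>>> step_arm(increments=[{"tx": -5.1, "ty": 0.7, "tz": 0.2, "ax": 0.0, "ay": 0.0, "az": 7.3, "gripper": -0.3}, {"tx": -5.0, "ty": 0.9, "tz": 0.2, "ax": 0.0, "ay": 0.0, "az": 7.2, "gripper": -0.3}, {"tx": -4.9, "ty": 1.0, "tz": 0.2, "ax": 0.0, "ay": 0.0, "az": 7.3, "gripper": -0.3}, {"tx": -4.9, "ty": 1.2, "tz": 0.2, "ax": 0.0, "ay": 0.0, "az": 7.2, "gripper": -0.3}, {"tx": -4.7, "ty": 1.3, "tz": 0.2, "ax": 0.0, "ay": 0.0, "az": 7.3, "gripper": -0.3}, {"tx": -4.6, "ty": 1.5, "tz": 0.2, "ax": 0.0, "ay": 0.0, "az": 7.2, "gripper": -0.3}, {"tx": -4.5, "ty": 1.7, "tz": 0.2, "ax": 0.0, "ay": 0.0, "az": 7.3, "gripper": -0.3}, {"tx": -4.4, "ty": 1.8, "tz": 0.2, "ax": 0.0, "ay": 0.0, "az": 7.2, "gripper": -0.3}])

```text
t: 3.45
position: [0.5128, -0.1161, 0.1976]
tcp_rot: [0.931, 0.366, 0.0, 0.0]
force: [0.1, 1.1, 0.6]
gripper_width: 0.0305
grip_force: 0.0
```

```bash
python3 -c "
from plan import *
plan((.418,-.274,.15),-76.1,6,-0.3,True)"
```

```text
t 3.45 p [ 0.5128 -0.1161  0.1976] yaw -47.1 tilt [ 0.001  0.    -1.   ] F [0.1 1.1 0.6] w 0.0305 j7 -0.61
[{"tx": -2.9, "ty": 1.3, "tz": 0.8, "ax": 0.0, "ay": 0.0, "az": 4.8, "gripper": -0.3}, {"tx": -2.8, "ty": 1.4, "tz": 0.8, "ax": 0.0, "ay": 0.0, "az": 4.9, "gripper": -0.3}, {"tx": -2.7, "ty": 1.4, "tz": 0.8, "ax": 0.0, "ay": 0.0, "az": 4.8, "gripper": -0.3}, {"tx": -2.7, "ty": 1.5, "tz": 0.8, "ax": 0.0, "ay": 0.0, "az": 4.9, "gripper": -0.3}, {"tx": -2.7, "ty": 1.5, "tz": 0.8, "ax": 0.0, "ay": 0.0, "az": 4.8, "gripper": -0.3}, {"tx": -2.5, "ty": 1.6, "tz": 0.8, "ax": 0.0, "ay": 0.0, "az": 4.8, "gripper": -0.3}]
```

>>> step_arm(increments=[{"tx": -2.9, "ty": 1.3, "tz": 0.8, "ax": 0.0, "ay": 0.0, "az": 4.8, "gripper": -0.3}, {"tx": -2.8, "ty": 1.4, "tz": 0.8, "ax": 0.0, "ay": 0.0, "az": 4.9, "gripper": -0.3}, {"tx": -2.7, "ty": 1.4, "tz": 0.8, "ax": 0.0, "ay": 0.0, "az": 4.8, "gripper": -0.3}, {"tx": -2.7, "ty": 1.5, "tz": 0.8, "ax": 0.0, "ay": 0.0, "az": 4.9, "gripper": -0.3}, {"tx": -2.7, "ty": 1.5, "tz": 0.8, "ax": 0.0, "ay": 0.0, "az": 4.8, "gripper": -0.3}, {"tx": -2.5, "ty": 1.6, "tz": 0.8, "ax": 0.0, "ay": 0.0, "az": 4.8, "gripper": -0.3}, {"tx": 0, "ty": 0, "tz": 0, "ax": 0.0, "ay": 0.0, "az": 0, "gripper": -0.3}])

```text
t: 4.32
position: [0.4169, -0.275, 0.1489]
tcp_rot: [0.993, 0.12, -0.0, -0.0]
force: [0.8, 0.8, 0.5]
gripper_width: 0.0304
grip_force: 0.0
```

```bash
python3 -c "
from plan import *
plan((.418,-.274,.022),-76.1,6,-0.3)"
```

```text
t 4.325 p [ 0.4169 -0.275   0.1489] yaw -76.2 tilt [-0.001  0.    -1.   ] F [0.8 0.8 0.5] w 0.0304 j7 -0.74
[{"tx": 0.0, "ty": -0.0, "tz": 2.1, "ax": 0.0, "ay": 0.0, "az": -0.0, "gripper": -0.3}, {"tx": 0.0, "ty": -0.0, "tz": 2.1, "ax": 0.0, "ay": 0.0, "az": -0.0, "gripper": -0.3}, {"tx": 0.1, "ty": -0.0, "tz": 2.1, "ax": 0.0, "ay": 0.0, "az": -0.1, "gripper": -0.3}, {"tx": -0.0, "ty": -0.0, "tz": 2.2, "ax": 0.0, "ay": 0.0, "az": 0.0, "gripper": -0.3}, {"tx": 0.0, "ty": -0.1, "tz": 2.1, "ax": 0.0, "ay": 0.0, "az": -0.0, "gripper": -0.3}, {"tx": 0.0, "ty": 0.0, "tz": 2.1, "ax": 0.0, "ay": 0.0, "az": -0.0, "gripper": -0.3}]
```

>>> step_arm(increments=[{"tx": 0.1, "ty": -0.1, "tz": 2.1, "ax": 0, "ay": 0, "az": 0, "gripper": -0.3}, {"tx": 0, "ty": 0, "tz": 2.1, "ax": 0, "ay": 0, "az": 0, "gripper": -0.3}, {"tx": 0, "ty": 0, "tz": 2.1, "ax": 0, "ay": 0, "az": 0, "gripper": -0.3}, {"tx": 0, "ty": 0, "tz": 2.2, "ax": 0, "ay": 0, "az": 0, "gripper": -0.3}, {"tx": 0, "ty": 0, "tz": 2.1, "ax": 0, "ay": 0, "az": 0, "gripper": -0.3}, {"tx": 0, "ty": 0, "tz": 1.9, "ax": 0, "ay": 0, "az": 0, "gripper": -0.3}, {"tx": 1.5, "ty": 0, "tz": 0, "ax": 0, "ay": 0, "az": 0, "gripper": -0.3}, {"tx": 1.5, "ty": 0, "tz": 0, "ax": 0, "ay": 0, "az": 0, "gripper": -0.3}])

```text
t: 5.32
position: [0.4509, -0.2639, 0.0251]
tcp_rot: [0.992, 0.123, 0.001, 0.0]
force: [0.3, -0.7, 0.5]
gripper_width: 0.0304
grip_force: 0.0
```

```bash
python3 -c "
from h import *
s=bot.state();p=np.array(s['position']);a=np.radians(13.9);print(s['t'],p,s['force'],p[0]*np.cos(a)+p[1]*np.sin(a),-p[0]*np.sin(a)+p[1]*np.cos(a))
c=bot.capture('scene');save(c,'s1.png');i=cv2.imread('pics/s1.png');cv2.imwrite('pics/s1z.png',cv2.resize(i[60:240,120:320],None,fx=3,fy=3,interpolation=3))"
```

```text
5.325 [ 0.45089787 -0.26392869  0.0251424 ] [ 0.28925866 -0.67007244  0.47122896] 0.374290923011345 -0.36451823909891684
```

View pics/s1z.png

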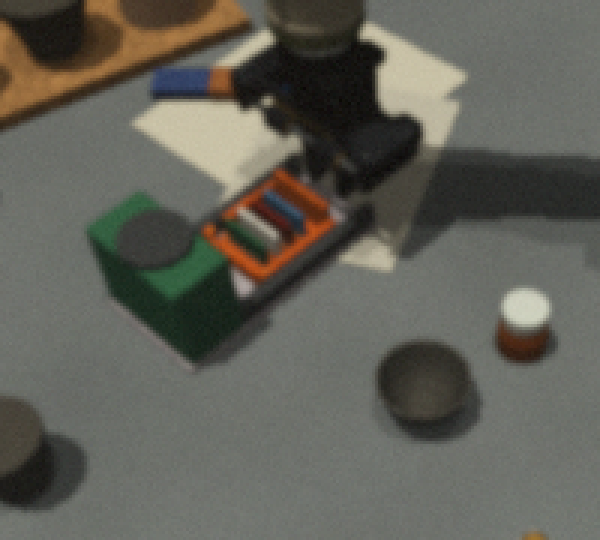

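The fingers stand between the rails behind the near tray wall (near (320,175) in the crop), well clear of the bowl at (425,385) and jar at (525,325). Pushing now.

>>> step_arm(increments=[{"tx": 0.8, "ty": 0.1, "tz": 0, "ax": 0, "ay": 0, "az": 0, "gripper": -0.3}, {"tx": 0.6, "ty": 0, "tz": 0, "ax": 0, "ay": 0, "az": 0, "gripper": -0.3}, {"tx": 0.6, "ty": 0, "tz": 0, "ax": 0, "ay": 0, "az": 0, "gripper": -0.3}, {"tx": 0.6, "ty": 0, "tz": 0, "ax": 0, "ay": 0, "az": 0, "gripper": -0.3}, {"tx": 0.6, "ty": 0, "tz": 0, "ax": 0, "ay": 0, "az": 0, "gripper": -0.3}, {"tx": 0.5, "ty": 0, "tz": 0, "ax": 0, "ay": 0, "az": 0, "gripper": -0.3}])

```text
t: 6.12
position: [0.4852, -0.2562, 0.0245]
tcp_rot: [0.992, 0.123, -0.0, -0.0]
force: [-2.4, -0.2, 2.4]
gripper_width: 0.0306
grip_force: 1.1
```

>>> step_arm(increments=[{"tx": 0.4, "ty": 0, "tz": 0, "ax": 0, "ay": 0, "az": 0, "gripper": -0.3}, {"tx": 0.4, "ty": 0, "tz": 0, "ax": 0, "ay": 0, "az": 0, "gripper": -0.3}])

```text
t: 6.38
position: [0.491, -0.2546, 0.0242]
tcp_rot: [0.992, 0.123, -0.002, -0.001]
force: [-11.9, -0.3, 8.5]
gripper_width: 0.0305
grip_force: 5.6
```

>>> step_arm(increments=[{"tx": 0.4, "ty": 0, "tz": 0, "ax": 0, "ay": 0, "az": 0, "gripper": -0.3}, {"tx": 0.3, "ty": 0, "tz": 0, "ax": 0, "ay": 0, "az": 0, "gripper": -0.3}])

```text
t: 6.62
position: [0.4988, -0.2522, 0.0241]
tcp_rot: [0.992, 0.123, -0.001, -0.001]
force: [-4.2, 1.1, 1.1]
gripper_width: 0.0302
grip_force: 2.2
```

>>> step_arm(increments=[{"tx": 0.4, "ty": 0, "tz": 0, "ax": 0, "ay": 0, "az": 0, "gripper": -0.3}, {"tx": 0.4, "ty": 0, "tz": 0, "ax": 0, "ay": 0, "az": 0, "gripper": -0.3}])

```text
t: 6.88
position: [0.5074, -0.2503, 0.0242]
tcp_rot: [0.992, 0.123, -0.0, -0.0]
force: [-2.3, -0.8, -1.5]
gripper_width: 0.0303
grip_force: 1.0
```

>>> step_arm(increments=[{"tx": 0.3, "ty": 0, "tz": 0, "ax": 0, "ay": 0, "az": 0, "gripper": -0.3}, {"tx": 0.2, "ty": 0, "tz": 0, "ax": 0, "ay": 0, "az": 0, "gripper": -0.3}])

```text
t: 7.12
position: [0.5124, -0.2493, 0.0246]
tcp_rot: [0.992, 0.123, -0.0, 0.0]
force: [-7.0, 0.0, 3.2]
gripper_width: 0.0305
grip_force: 3.0
```

>>> step_arm(increments=[{"tx": 0.2, "ty": 0, "tz": 0, "ax": 0, "ay": 0, "az": 0, "gripper": -0.3}, {"tx": 0.1, "ty": 0, "tz": 0, "ax": 0, "ay": 0, "az": 0, "gripper": -0.3}])

```text
t: 7.38
position: [0.5125, -0.2494, 0.0244]
tcp_rot: [0.992, 0.123, -0.002, -0.001]
force: [-14.3, -1.9, 9.9]
gripper_width: 0.0304
grip_force: 7.6
```

>>> step_arm(increments=[{"tx": 0.2, "ty": 0, "tz": 0, "ax": 0, "ay": 0, "az": 0, "gripper": -0.3}, {"tx": 0, "ty": 0, "tz": 0, "ax": 0, "ay": 0, "az": 0, "gripper": -0.3}])

```text
t: 7.62
position: [0.5126, -0.2495, 0.0242]
tcp_rot: [0.993, 0.122, -0.004, -0.001]
force: [-19.1, -1.9, 14.3]
gripper_width: 0.0304
grip_force: 10.0
```

>>> step_arm(increments=[{"tx": -1.0, "ty": 0, "tz": 0, "ax": 0, "ay": 0, "az": 0, "gripper": -0.3}, {"tx": -2, "ty": 0, "tz": 0, "ax": 0, "ay": 0, "az": 0, "gripper": -0.3}, {"tx": -2, "ty": 0, "tz": -1, "ax": 0, "ay": 0, "az": 0, "gripper": -0.3}, {"tx": 0, "ty": 0, "tz": -5, "ax": 0, "ay": 0, "az": 0, "gripper": -0.3}, {"tx": -3, "ty": 0, "tz": -5, "ax": 0, "ay": 0, "az": 0, "gripper": -0.3}, {"tx": -3, "ty": 0, "tz": -5, "ax": 0, "ay": 0, "az": 0, "gripper": -0.3}])

```text
t: 8.38
position: [0.4103, -0.2752, 0.1862]
tcp_rot: [0.992, 0.124, 0.001, 0.0]
force: [0.4, 1.2, 0.3]
gripper_width: 0.0306
grip_force: 0.0
```

```bash
python3 -c "
from plan import *
plan((.5,.15,.20),151-180,16,0.0,True)
c=bot.capture('top');save(c,'t2.png');i=cv2.imread('pics/t2.png');cv2.imwrite('pics/t2z.png',cv2.resize(i[110:250,300:420],None,fx=4,fy=4,interpolation=2))"
```

```text
t 8.375 p [ 0.4103 -0.2752  0.1862] yaw -75.8 tilt [ 0.001 -0.    -1.   ] F [0.4 1.2 0.3] w 0.0306 j7 -0.77
[{"tx": 2.1, "ty": -1.8, "tz": -0.1, "ax": 0.0, "ay": 0.0, "az": -2.9, "gripper": 0.0}, {"tx": 2.1, "ty": -1.7, "tz": -0.1, "ax": 0.0, "ay": 0.0, "az": -3.0, "gripper": 0.0}, {"tx": 2.1, "ty": -1.8, "tz": -0.1, "ax": 0.0, "ay": 0.0, "az": -2.9, "gripper": 0.0}, {"tx": 2.1, "ty": -1.8, "tz": -0.0, "ax": 0.0, "ay": 0.0, "az": -2.9, "gripper": 0.0}, {"tx": 2.1, "ty": -1.8, "tz": -0.1, "ax": 0.0, "ay": 0.0, "az": -2.9, "gripper": 0.0}, {"tx": 2.1, "ty": -1.8, "tz": -0.1, "ax": 0.0, "ay": 0.0, "az": -3.0, "gripper": 0.0}, {"tx": 2.1, "ty": -1.9, "tz": -0.1, "ax": 0.0, "ay": 0.0, "az": -2.9, "gripper": 0.0}, {"tx": 2.1, "ty": -1.8, "tz": -0.1, "ax": 0.0, "ay": 0.0, "az": -2.9, "gripper": 0.0}]
```

View pics/t2z.png

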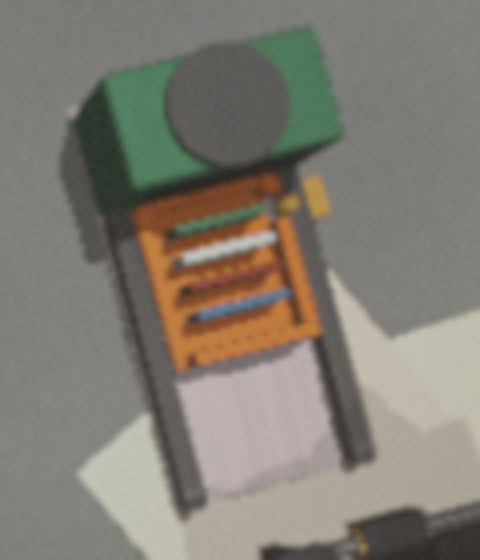

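The tray sits flush against the blower, and the ball at about (290,205) in the crop is seated in the tray's side. Next I'll refine the timer axis and go there.

Run:
```python
from plan import *
for n,roi in(("top",(120,140,190,212)),("scene",(250,235,345,325))):
    c=bot.capture(n); g=c["image"].mean(2); x0,y0,x1,y1=roi
    # radial edge search: dial rim at r=63mm, z=.04 from guess centre
    C=np.array([.5725,.240])
    for it in range(6):
        pts=[]
        for a in np.radians(np.arange(0,360,3)):
            rr=np.linspace(.055,.069,29); P=np.c_[C[0]+rr*np.cos(a),C[1]+rr*np.sin(a),np.full(29,.04)]
            uv=proj(c,P).astype(np.float32); v=cv2.remap(g.astype(np.float32),uv[:,0],uv[:,1],cv2.INTER_LINEAR)[:,0]
            d=np.diff(cv2.GaussianBlur(v[:,None],(1,5),0)[:,0]); i=d.argmax()
            if d[i]>3 and 2<i<25: pts.append(P[i,:2]+(P[i+1,:2]-P[i,:2])/2)
        pts=np.array(pts); A=np.c_[2*pts,np.ones(len(pts))]
        for _ in range(4):
            s=np.linalg.lstsq(A,(pts**2).sum(1),rcond=None)[0]; r=np.sqrt(s[2]+s[0]**2+s[1]**2)
            e=abs(np.linalg.norm(pts-s[:2],axis=1)-r); k=e<max(.0015,np.median(e)*2); pts,A=pts[k],A[k]
        C=s[:2]
    print(n,C.round(4),r.round(4),len(pts))
plan((.5725,.2405,.17),151,24,0.0,True)
```

```text
top [0.5722 0.2403] 0.0626 111
scene [0.5737 0.242 ] 0.063 105
t 8.525 p [ 0.4114 -0.2761  0.1873] yaw -75.9 tilt [ 0.008  0.001 -1.   ] F [ 0.4  1.1 -0.9] w 0.0305 j7 -0.77
[{"tx": 1.9, "ty": -1.0, "tz": 0.1, "ax": 0.0, "ay": 0.0, "az": -9.5, "gripper": 0.0}, {"tx": 1.9, "ty": -0.8, "tz": 0.1, "ax": 0.0, "ay": 0.0, "az": -9.4, "gripper": 0.0}, {"tx": 2.1, "ty": -0.6, "tz": 0.1, "ax": 0.0, "ay": 0.0, "az": -9.5, "gripper": 0.0}, {"tx": 2.2, "ty": -0.3, "tz": 0.0, "ax": 0.0, "ay": 0.0, "az": -9.4, "gripper": 0.0}, {"tx": 2.2, "ty": -0.0, "tz": 0.1, "ax": 0.0, "ay": 0.0, "az": -9.5, "gripper": 0.0}, {"tx": 2.2, "ty": 0.2, "tz": 0.1, "ax": 0.0, "ay": 0.0, "az": -9.4, "gripper": 0.0}, {"tx": 2.2, "ty": 0.5, "tz": 0.1, "ax": 0.0, "ay": 0.0, "az": -9.5, "gripper": 0.0}, {"tx": 2.1, "ty": 0.8, "tz": 0.1, "ax": 0.0, "ay": 0.0, "az": -9.4, "gripper": 0.0}]
```

>>> step_arm(increments=[{"tx": 1.9, "ty": -1.0, "tz": 0.1, "ax": 0.0, "ay": 0.0, "az": -9.5, "gripper": 0.0}, {"tx": 1.9, "ty": -0.8, "tz": 0.1, "ax": 0.0, "ay": 0.0, "az": -9.4, "gripper": 0.0}, {"tx": 2.1, "ty": -0.6, "tz": 0.1, "ax": 0.0, "ay": 0.0, "az": -9.5, "gripper": 0.0}, {"tx": 2.2, "ty": -0.3, "tz": 0.0, "ax": 0.0, "ay": 0.0, "az": -9.4, "gripper": 0.0}, {"tx": 2.2, "ty": 0, "tz": 0.1, "ax": 0.0, "ay": 0.0, "az": -9.5, "gripper": 0.0}, {"tx": 2.2, "ty": 0.2, "tz": 0.1, "ax": 0.0, "ay": 0.0, "az": -9.4, "gripper": 0.0}, {"tx": 2.2, "ty": 0.5, "tz": 0.1, "ax": 0.0, "ay": 0.0, "az": -9.5, "gripper": 0.0}, {"tx": 2.1, "ty": 0.8, "tz": 0.1, "ax": 0.0, "ay": 0.0, "az": -9.4, "gripper": 0.0}])

```text
t: 9.52
position: [0.5189, -0.1364, 0.1762]
tcp_rot: [0.706, 0.708, -0.0, -0.0]
force: [-0.0, -0.4, 0.7]
gripper_width: 0.0438
grip_force: 0.0
```

```bash
python3 -c "
from plan import *
plan((.573,.241,.17),151.5,16,0.0,True)"
```

```text
t 9.525 p [ 0.5189 -0.1364  0.1762] yaw 0.1 tilt [-0.001  0.    -1.   ] F [-0.  -0.4  0.7] w 0.0438 j7 0.28
[{"tx": 2.0, "ty": 1.0, "tz": 0.0, "ax": 0.0, "ay": 0.0, "az": -9.5, "gripper": 0.0}, {"tx": 1.9, "ty": 1.3, "tz": 0.1, "ax": 0.0, "ay": 0.0, "az": -9.4, "gripper": 0.0}, {"tx": 1.7, "ty": 1.6, "tz": 0.0, "ax": 0.0, "ay": 0.0, "az": -9.5, "gripper": 0.0}, {"tx": 1.6, "ty": 1.7, "tz": 0.1, "ax": 0.0, "ay": 0.0, "az": -9.4, "gripper": 0.0}, {"tx": 1.3, "ty": 1.9, "tz": -0.0, "ax": 0.0, "ay": 0.0, "az": -9.5, "gripper": 0.0}, {"tx": 1.2, "ty": 2.1, "tz": 0.0, "ax": 0.0, "ay": 0.0, "az": -9.5, "gripper": 0.0}, {"tx": 0.8, "ty": 2.3, "tz": 0.1, "ax": 0.0, "ay": 0.0, "az": -9.4, "gripper": 0.0}, {"tx": 0.6, "ty": 2.3, "tz": 0.0, "ax": 0.0, "ay": 0.0, "az": -9.5, "gripper": 0.0}]
```

>>> step_arm(increments=[{"tx": 2.0, "ty": 1.0, "tz": 0.0, "ax": 0.0, "ay": 0.0, "az": -9.5, "gripper": 0.0}, {"tx": 1.9, "ty": 1.3, "tz": 0.1, "ax": 0.0, "ay": 0.0, "az": -9.4, "gripper": 0.0}, {"tx": 1.7, "ty": 1.6, "tz": 0.0, "ax": 0.0, "ay": 0.0, "az": -9.5, "gripper": 0.0}, {"tx": 1.6, "ty": 1.7, "tz": 0.1, "ax": 0.0, "ay": 0.0, "az": -9.4, "gripper": 0.0}, {"tx": 1.3, "ty": 1.9, "tz": 0.0, "ax": 0.0, "ay": 0.0, "az": -9.5, "gripper": 0.0}, {"tx": 1.2, "ty": 2.1, "tz": 0.0, "ax": 0.0, "ay": 0.0, "az": -9.5, "gripper": 0.0}, {"tx": 0.8, "ty": 2.3, "tz": 0.1, "ax": 0.0, "ay": 0.0, "az": -9.4, "gripper": 0.0}, {"tx": 0.6, "ty": 2.3, "tz": 0.0, "ax": 0.0, "ay": 0.0, "az": -9.5, "gripper": 0.0}])

```text
t: 10.52
position: [0.5778, 0.0406, 0.1728]
tcp_rot: [0.123, 0.992, 0.0, -0.001]
force: [0.7, -0.1, 0.4]
gripper_width: 0.0431
grip_force: 0.0
```

```bash
python3 -c "
from plan import *
plan((.573,.241,.16),151.5,8,0.0,True)"
```

```text
t 10.525 p [0.5778 0.0406 0.1728] yaw 75.8 tilt [-0.002  0.001 -1.   ] F [ 0.7 -0.1  0.4] w 0.0431 j7 1.26
[{"tx": 0.3, "ty": 2.4, "tz": 0.2, "ax": 0.0, "ay": 0.0, "az": -9.5, "gripper": 0.0}, {"tx": -0.0, "ty": 2.5, "tz": 0.1, "ax": 0.0, "ay": 0.0, "az": -9.4, "gripper": 0.0}, {"tx": -0.3, "ty": 2.5, "tz": 0.2, "ax": 0.0, "ay": 0.0, "az": -9.5, "gripper": 0.0}, {"tx": -0.6, "ty": 2.4, "tz": 0.1, "ax": 0.0, "ay": 0.0, "az": -9.4, "gripper": 0.0}, {"tx": -0.9, "ty": 2.3, "tz": 0.2, "ax": 0.0, "ay": 0.0, "az": -9.5, "gripper": 0.0}, {"tx": -1.3, "ty": 2.3, "tz": 0.2, "ax": 0.0, "ay": 0.0, "az": -9.4, "gripper": 0.0}, {"tx": -1.4, "ty": 2.1, "tz": 0.1, "ax": 0.0, "ay": 0.0, "az": -9.5, "gripper": 0.0}, {"tx": -1.8, "ty": 1.9, "tz": 0.2, "ax": 0.0, "ay": 0.0, "az": -9.5, "gripper": 0.0}]
```

>>> step_arm(increments=[{"tx": 0.3, "ty": 2.4, "tz": 0.2, "ax": 0.0, "ay": 0.0, "az": -9.5, "gripper": 0.0}, {"tx": 0, "ty": 2.5, "tz": 0.1, "ax": 0.0, "ay": 0.0, "az": -9.4, "gripper": 0.0}, {"tx": -0.3, "ty": 2.5, "tz": 0.2, "ax": 0.0, "ay": 0.0, "az": -9.5, "gripper": 0.0}, {"tx": -0.6, "ty": 2.4, "tz": 0.1, "ax": 0.0, "ay": 0.0, "az": -9.4, "gripper": 0.0}, {"tx": -0.9, "ty": 2.3, "tz": 0.2, "ax": 0.0, "ay": 0.0, "az": -9.5, "gripper": 0.0}, {"tx": -1.3, "ty": 2.3, "tz": 0.2, "ax": 0.0, "ay": 0.0, "az": -9.4, "gripper": 0.0}, {"tx": -1.4, "ty": 2.1, "tz": 0.1, "ax": 0.0, "ay": 0.0, "az": -9.5, "gripper": 0.0}, {"tx": -1.8, "ty": 1.9, "tz": 0.2, "ax": 0.0, "ay": 0.0, "az": -9.5, "gripper": 0.0}])

```text
t: 11.52
position: [0.5739, 0.2412, 0.1597]
tcp_rot: [-0.512, 0.859, 0.001, -0.001]
force: [-0.3, -0.1, 0.2]
gripper_width: 0.0436
grip_force: 0.0
```

>>> step_arm(increments=[{"tx": 0, "ty": 0, "tz": 0, "ax": 0, "ay": 0, "az": 0, "gripper": 0}, {"tx": 0, "ty": 0, "tz": 0, "ax": 0, "ay": 0, "az": 0, "gripper": 0}])

```text
t: 11.78
position: [0.5745, 0.239, 0.1605]
tcp_rot: [-0.508, 0.862, 0.0, -0.001]
force: [0.3, -0.2, 0.6]
gripper_width: 0.0433
grip_force: 0.0
```

```bash
python3 -c "
from plan import *
plan((.573,.241,.10),151.5,3,0.0,dec=2)
c=bot.capture('scene');save(c,'s3.png');i=cv2.imread('pics/s3.png');cv2.imwrite('pics/s3z.png',cv2.resize(i[180:340,220:400],None,fx=3.5,fy=3.5,interpolation=2))"
```

```text
t 11.775 p [0.5745 0.239  0.1605] yaw 151.0 tilt [-0.001 -0.    -1.   ] F [ 0.3 -0.2  0.6] w 0.0433 j7 2.19
[{"tx": -0.04, "ty": 0.07, "tz": 2.02, "ax": 0.0, "ay": 0.0, "az": -0.2, "gripper": 0.0}, {"tx": -0.04, "ty": 0.08, "tz": 2.01, "ax": 0.0, "ay": 0.0, "az": -0.1, "gripper": 0.0}, {"tx": -0.03, "ty": 0.07, "tz": 2.02, "ax": 0.0, "ay": 0.0, "az": -0.2, "gripper": 0.0}]
```

View pics/s3z.png

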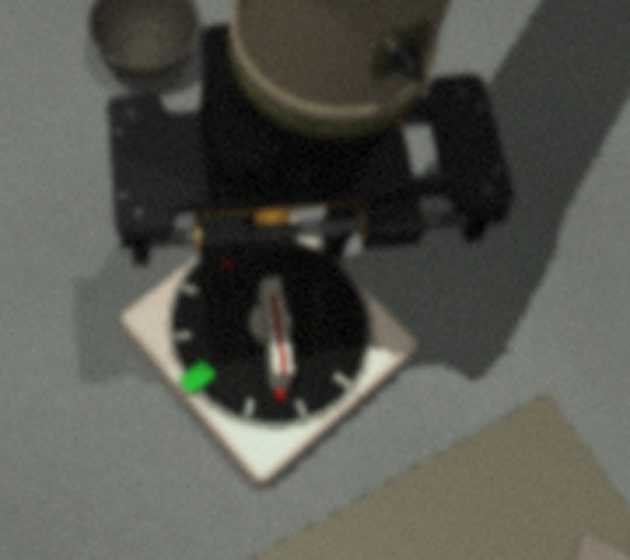

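The bar points down to the red tip at (280,395) in the crop. The green rider is at (198,377), and the open fingers straddle the bar line above. Descending.

>>> step_arm(increments=[{"tx": -0.1, "ty": 0.1, "tz": 2.5, "ax": 0, "ay": 0, "az": -0.3, "gripper": 0}, {"tx": 0, "ty": 0.1, "tz": 2.5, "ax": 0, "ay": 0, "az": -0.2, "gripper": 0}, {"tx": 0, "ty": 0, "tz": 2.5, "ax": 0, "ay": 0, "az": 0, "gripper": 0}, {"tx": 0, "ty": 0, "tz": 1.5, "ax": 0, "ay": 0, "az": 0, "gripper": 0}, {"tx": 0, "ty": 0, "tz": 1.2, "ax": 0, "ay": 0, "az": 0, "gripper": 0}, {"tx": 0, "ty": 0, "tz": 0.8, "ax": 0, "ay": 0, "az": 0, "gripper": 0}, {"tx": 0, "ty": 0, "tz": 0, "ax": 0, "ay": 0, "az": 0, "gripper": 0}, {"tx": 0, "ty": 0, "tz": 0, "ax": 0, "ay": 0, "az": 0, "gripper": 0}])

```text
t: 12.82
position: [0.5736, 0.2416, 0.0522]
tcp_rot: [-0.513, 0.859, 0.0, 0.001]
force: [-0.1, -0.4, -0.6]
gripper_width: 0.0437
grip_force: 0.0
```

```bash
python3 -c "
from plan import *
plan((.573,.241,.05),151.5,1,0.0,dec=2)"
```

```text
t 12.825 p [0.5736 0.2416 0.0522] yaw 151.7 tilt [ 0.001  0.001 -1.   ] F [-0.1 -0.4 -0.6] w 0.0437 j7 2.2
[{"tx": 0.08, "ty": 0.03, "tz": 0.22, "ax": 0.0, "ay": 0.0, "az": 0.2, "gripper": 0.0}]
```

Close lightly.

>>> step_arm(increments=[{"tx": 0, "ty": 0, "tz": 0.2, "ax": 0, "ay": 0, "az": 0, "gripper": -1}, {"tx": 0, "ty": 0, "tz": 0, "ax": 0, "ay": 0, "az": 0, "gripper": -1}, {"tx": 0, "ty": 0, "tz": 0, "ax": 0, "ay": 0, "az": 0, "gripper": -1}, {"tx": 0, "ty": 0, "tz": 0, "ax": 0, "ay": 0, "az": 0, "gripper": -1}, {"tx": 0, "ty": 0, "tz": 0, "ax": 0, "ay": 0, "az": 0, "gripper": -1}], grip_force=12)

```text
t: 13.45
position: [0.5734, 0.2413, 0.0497]
tcp_rot: [-0.512, 0.859, -0.0, 0.0]
force: [0.3, -0.1, -1.1]
gripper_width: 0.0118
grip_force: 12.0
```

```bash
python3 -c "
from plan import *
plan((.573,.241,.05),151.5,1,-1,dec=2);print(bot.state()['ft_torque'])"
```

```text
t 13.45 p [0.5734 0.2413 0.0497] yaw 151.7 tilt [ 0.  0. -1.] F [ 0.3 -0.1 -1.1] w 0.0118 j7 2.2
[{"tx": 0.05, "ty": 0.03, "tz": -0.03, "ax": 0.0, "ay": 0.0, "az": 0.2, "gripper": -1}]
[ 0.00855095 -0.16872227 -0.02275404]
```

>>> step_arm(increments=[{"tx": 0, "ty": 0, "tz": 0, "ax": 0, "ay": 0, "az": 5, "gripper": -1}, {"tx": 0, "ty": 0, "tz": 0, "ax": 0, "ay": 0, "az": 8, "gripper": -1}, {"tx": 0, "ty": 0, "tz": 0, "ax": 0, "ay": 0, "az": 8, "gripper": -1}, {"tx": 0, "ty": 0, "tz": 0, "ax": 0, "ay": 0, "az": 8, "gripper": -1}])

```text
t: 13.95
position: [0.5739, 0.2408, 0.0496]
tcp_rot: [-0.279, 0.96, -0.0, 0.001]
force: [2.5, -0.9, -1.5]
gripper_width: 0.0121
grip_force: 12.0
```

>>> step_arm(increments=[{"tx": 0, "ty": 0, "tz": 0, "ax": 0, "ay": 0, "az": 8, "gripper": -1}, {"tx": 0, "ty": 0, "tz": 0, "ax": 0, "ay": 0, "az": 8, "gripper": -1}, {"tx": 0, "ty": 0, "tz": 0, "ax": 0, "ay": 0, "az": 8, "gripper": -1}, {"tx": 0, "ty": 0, "tz": 0, "ax": 0, "ay": 0, "az": 8, "gripper": -1}, {"tx": 0, "ty": 0, "tz": 0, "ax": 0, "ay": 0, "az": 8, "gripper": -1}, {"tx": 0, "ty": 0, "tz": 0, "ax": 0, "ay": 0, "az": 8, "gripper": -1}, {"tx": 0, "ty": 0, "tz": 0, "ax": 0, "ay": 0, "az": 8, "gripper": -1}])

```text
t: 14.82
position: [0.5739, 0.2398, 0.0496]
tcp_rot: [0.205, 0.979, -0.001, 0.001]
force: [2.1, -4.1, 0.5]
gripper_width: 0.0122
grip_force: 12.0
```

```bash
python3 -c "
from plan import *
plan((.573,.241,.05),-13.3,10,-1,dec=2);print(bot.state()['ft_torque'])"
```

```text
t 14.825 p [0.5739 0.2398 0.0496] yaw 66.3 tilt [ 0.001 -0.002 -1.   ] F [ 2.1 -4.1  0.5] w 0.0122 j7 0.83
[{"tx": 0.01, "ty": 0.01, "tz": -0.0, "ax": 0.0, "ay": 0.0, "az": 8.0, "gripper": -1}, {"tx": 0.02, "ty": 0.0, "tz": -0.01, "ax": 0.0, "ay": 0.0, "az": 7.9, "gripper": -1}, {"tx": 0.01, "ty": 0.01, "tz": -0.0, "ax": 0.0, "ay": 0.0, "az": 8.0, "gripper": -1}, {"tx": 0.02, "ty": -0.0, "tz": -0.01, "ax": 0.0, "ay": 0.0, "az": 8.0, "gripper": -1}, {"tx": 0.01, "ty": -0.0, "tz": 0.0, "ax": 0.0, "ay": 0.0, "az": 7.9, "gripper": -1}, {"tx": 0.02, "ty": -0.01, "tz": -0.0, "ax": 0.0, "ay": 0.0, "az": 8.0, "gripper": -1}, {"tx": 0.01, "ty": -0.0, "tz": -0.01, "ax": 0.0, "ay": 0.0, "az": 8.0, "gripper": -1}, {"tx": 0.01, "ty": -0.01, "tz": -0.0, "ax": 0.0, "ay": 0.0, "az": 7.9, "gripper": -1}]
[-0.88913231 -0.50087331  0.09322816]
```

>>> step_arm(increments=[{"tx": 0, "ty": 0, "tz": 0, "ax": 0, "ay": 0, "az": 8, "gripper": -1}, {"tx": 0, "ty": 0, "tz": 0, "ax": 0, "ay": 0, "az": 8, "gripper": -1}, {"tx": 0, "ty": 0, "tz": 0, "ax": 0, "ay": 0, "az": 8, "gripper": -1}, {"tx": 0, "ty": 0, "tz": 0, "ax": 0, "ay": 0, "az": 8, "gripper": -1}, {"tx": 0, "ty": 0, "tz": 0, "ax": 0, "ay": 0, "az": 8, "gripper": -1}, {"tx": 0, "ty": 0, "tz": 0, "ax": 0, "ay": 0, "az": 8, "gripper": -1}])

```text
t: 15.58
position: [0.5733, 0.2392, 0.0496]
tcp_rot: [0.585, 0.811, -0.001, 0.0]
force: [-2.9, -6.1, 3.4]
gripper_width: 0.0119
grip_force: 12.0
```

>>> step_arm(increments=[{"tx": 0, "ty": 0, "tz": 0, "ax": 0, "ay": 0, "az": 8, "gripper": -1}, {"tx": 0, "ty": 0, "tz": 0, "ax": 0, "ay": 0, "az": 8, "gripper": -1}, {"tx": 0, "ty": 0, "tz": 0, "ax": 0, "ay": 0, "az": 8, "gripper": -1}, {"tx": 0, "ty": 0, "tz": 0, "ax": 0, "ay": 0, "az": 8, "gripper": -1}, {"tx": 0, "ty": 0, "tz": 0, "ax": 0, "ay": 0, "az": 0, "gripper": -1}, {"tx": 0, "ty": 0, "tz": 0, "ax": 0, "ay": 0, "az": 0, "gripper": -1}])

```text
t: 16.32
position: [0.5727, 0.2392, 0.0496]
tcp_rot: [0.785, 0.62, -0.001, 0.0]
force: [-4.6, -7.7, 6.5]
gripper_width: 0.0116
grip_force: 12.0
```

```bash
python3 -c "
from plan import *
plan((.573,.241,.05),93.6,14,-1,dec=2);print(bot.state()['ft_torque'])
c=bot.capture('scene');save(c,'s4.png');i=cv2.imread('pics/s4.png');cv2.imwrite('pics/s4z.png',cv2.resize(i[180:340,220:400],None,fx=3.5,fy=3.5,interpolation=2))"
```

```text
t 16.325 p [0.5727 0.2392 0.0496] yaw -13.4 tilt [-0.002 -0.002 -1.   ] F [-4.6 -7.7  6.5] w 0.0116 j7 -0.43
[{"tx": 0.01, "ty": -0.0, "tz": -0.0, "ax": 0.0, "ay": 0.0, "az": -7.6, "gripper": -1}, {"tx": 0.02, "ty": 0.0, "tz": -0.01, "ax": 0.0, "ay": 0.0, "az": -7.7, "gripper": -1}, {"tx": 0.01, "ty": 0.0, "tz": 0.0, "ax": 0.0, "ay": 0.0, "az": -7.6, "gripper": -1}, {"tx": 0.01, "ty": 0.01, "tz": -0.0, "ax": 0.0, "ay": 0.0, "az": -7.7, "gripper": -1}, {"tx": 0.01, "ty": 0.0, "tz": -0.0, "ax": 0.0, "ay": 0.0, "az": -7.6, "gripper": -1}, {"tx": 0.01, "ty": 0.01, "tz": -0.01, "ax": 0.0, "ay": 0.0, "az": -7.7, "gripper": -1}, {"tx": 0.01, "ty": 0.01, "tz": -0.0, "ax": 0.0, "ay": 0.0, "az": -7.6, "gripper": -1}, {"tx": 0.01, "ty": 0.01, "tz": -0.0, "ax": 0.0, "ay": 0.0, "az": -7.7, "gripper": -1}]
[-1.63062446  1.05553246  0.00412513]
```

View pics/s4z.png

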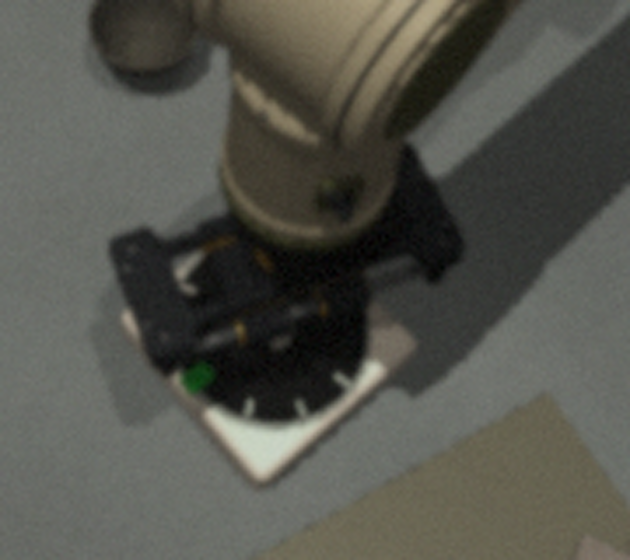

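The bar has turned past the red side (its short end shows at about (280,342)), and the green rider is undisturbed. Now turning back 107°.

>>> step_arm(increments=[{"tx": 0, "ty": 0, "tz": 0, "ax": 0, "ay": 0, "az": -8, "gripper": -1}, {"tx": 0, "ty": 0, "tz": 0, "ax": 0, "ay": 0, "az": -8, "gripper": -1}, {"tx": 0, "ty": 0, "tz": 0, "ax": 0, "ay": 0, "az": -8, "gripper": -1}, {"tx": 0, "ty": 0, "tz": 0, "ax": 0, "ay": 0, "az": -8, "gripper": -1}, {"tx": 0, "ty": 0, "tz": 0, "ax": 0, "ay": 0, "az": -8, "gripper": -1}, {"tx": 0, "ty": 0, "tz": 0, "ax": 0, "ay": 0, "az": -8, "gripper": -1}, {"tx": 0, "ty": 0, "tz": 0, "ax": 0, "ay": 0, "az": -8, "gripper": -1}])

```text
t: 17.25
position: [0.5737, 0.2394, 0.0496]
tcp_rot: [0.4, 0.917, -0.001, 0.0]
force: [0.6, -5.1, 0.9]
gripper_width: 0.0125
grip_force: 12.0
```

>>> step_arm(increments=[{"tx": 0, "ty": 0, "tz": 0, "ax": 0, "ay": 0, "az": -8, "gripper": -1}, {"tx": 0, "ty": 0, "tz": 0, "ax": 0, "ay": 0, "az": -8, "gripper": -1}, {"tx": 0, "ty": 0, "tz": 0, "ax": 0, "ay": 0, "az": -8, "gripper": -1}, {"tx": 0, "ty": 0, "tz": 0, "ax": 0, "ay": 0, "az": -8, "gripper": -1}, {"tx": 0, "ty": 0, "tz": 0, "ax": 0, "ay": 0, "az": -8, "gripper": -1}, {"tx": 0, "ty": 0, "tz": 0, "ax": 0, "ay": 0, "az": -6, "gripper": -1}, {"tx": 0, "ty": 0, "tz": 0, "ax": 0, "ay": 0, "az": 0, "gripper": -1}, {"tx": 0, "ty": 0, "tz": 0, "ax": 0, "ay": 0, "az": 0, "gripper": -1}])

```text
t: 18.25
position: [0.574, 0.2403, 0.0496]
tcp_rot: [0.013, 1.0, -0.0, 0.001]
force: [4.1, -4.7, -1.9]
gripper_width: 0.0119
grip_force: 12.0
```

```bash
python3 -c "
from plan import *
plan((.573,.241,.05),93.6,1,-1,dec=2);print(bot.state()['ft_torque'])"
```

```text
t 18.25 p [0.574  0.2403 0.0496] yaw 88.5 tilt [ 0.001 -0.001 -1.   ] F [ 4.1 -4.7 -1.9] w 0.0119 j7 1.18
[{"tx": 0.1, "ty": 0.07, "tz": -0.04, "ax": 0.0, "ay": 0.0, "az": -5.1, "gripper": -1}]
[-0.84279524 -0.89869297  0.1466529 ]
```

>>> step_arm(increments=[{"tx": 0, "ty": -0.1, "tz": 0, "ax": 0, "ay": 0, "az": -5.1, "gripper": -1}, {"tx": 0, "ty": 0, "tz": 0, "ax": 0, "ay": 0, "az": 0, "gripper": -1}, {"tx": 0, "ty": 0, "tz": 0, "ax": 0, "ay": 0, "az": 0, "gripper": -1}])

```text
t: 18.62
position: [0.574, 0.2403, 0.0497]
tcp_rot: [-0.031, 1.0, 0.0, 0.001]
force: [4.7, -1.2, -2.8]
gripper_width: 0.0119
grip_force: 12.0
```

```bash
python3 -c "
from plan import *
plan((.573,.241,.05),93.6,1,-1,dec=2);print(bot.state()['ft_torque'])"
```

```text
t 18.625 p [0.574  0.2403 0.0497] yaw 93.6 tilt [ 0.002  0.    -1.   ] F [ 4.7 -1.2 -2.8] w 0.0119 j7 1.27
[{"tx": 0.1, "ty": 0.08, "tz": -0.03, "ax": 0.0, "ay": 0.0, "az": -0.0, "gripper": -1}]
[-0.15990869 -1.13598023  0.00782111]
```

Open, lift, and move aside to look.

>>> step_arm(increments=[{"tx": 0, "ty": 0, "tz": 0, "ax": 0, "ay": 0, "az": 0, "gripper": -0.2}, {"tx": 0, "ty": 0, "tz": 0, "ax": 0, "ay": 0, "az": 0, "gripper": -0.2}, {"tx": 0, "ty": 0, "tz": 0, "ax": 0, "ay": 0, "az": 0, "gripper": -0.2}, {"tx": 0, "ty": 0, "tz": -3, "ax": 0, "ay": 0, "az": 0, "gripper": -0.2}, {"tx": 0, "ty": 0, "tz": -5, "ax": 0, "ay": 0, "az": 0, "gripper": -0.2}, {"tx": 0, "ty": 0, "tz": -5, "ax": 0, "ay": 0, "az": 0, "gripper": -0.2}, {"tx": 4, "ty": 0, "tz": -2, "ax": 0, "ay": 0, "az": 0, "gripper": -0.2}, {"tx": 5, "ty": 0, "tz": 0, "ax": 0, "ay": 0, "az": 0, "gripper": -0.2}])

```text
t: 19.62
position: [0.4835, 0.2346, 0.2013]
tcp_rot: [-0.032, 0.999, 0.001, 0.001]
force: [-1.0, 1.0, -0.2]
gripper_width: 0.035
grip_force: 0.0
```

```bash
python3 -c "
from plan import *
plan((.45,.3,.25),93.6,3,0,dec=1)"
```

```text
t 19.625 p [0.4835 0.2346 0.2013] yaw 93.7 tilt [ 0.003  0.002 -1.   ] F [-1.   1.  -0.2] w 0.035 j7 1.13
[{"tx": 1.0, "ty": 2.2, "tz": -1.6, "ax": 0.0, "ay": 0.0, "az": 0.0, "gripper": 0}, {"tx": 0.9, "ty": 2.3, "tz": -1.6, "ax": 0.0, "ay": 0.0, "az": 0.1, "gripper": 0}, {"tx": 1.0, "ty": 2.2, "tz": -1.7, "ax": 0.0, "ay": 0.0, "az": -0.0, "gripper": 0}]
```

>>> step_arm(increments=[{"tx": 3, "ty": 4, "tz": -1, "ax": 0, "ay": 0, "az": 0, "gripper": 0}, {"tx": 2, "ty": 5, "tz": -1, "ax": 0, "ay": 0, "az": 0, "gripper": 0}, {"tx": 0, "ty": 5, "tz": 0, "ax": 0, "ay": 0, "az": 0, "gripper": 0}, {"tx": 0, "ty": 0, "tz": 0, "ax": 0, "ay": 0, "az": 0, "gripper": 0}])

```text
t: 20.12
position: [0.422, 0.3749, 0.2192]
tcp_rot: [-0.036, 0.999, 0.001, -0.0]
force: [0.1, -0.2, -0.4]
gripper_width: 0.0435
grip_force: 0.0
```

Run:
```python
from h import *
o=[]
for n,(r,q),C in(("top",(135,110),(.5722,.2403)),("scene",(235,250),(.5737,.242))):
    c=bot.capture(n);im=c["image"].astype(int);R,G,B=im[...,0],im[...,1],im[...,2]
    for nm,m,z in(("green",(G>R+50)&(G>B+50),.046),("red",(R>G+30)&(R>B+30),.044)):
        k,lab,st,ce=cv2.connectedComponentsWithStats(m.astype(np.uint8))
        for i in range(1,k):
            P=ray(c,ce[i],z)[0];d=P[:2]-C
            if st[i,4]>1 and np.hypot(*d)<.08: print(n,nm,st[i,4],ce[i].round(1),P.round(4),"r",np.hypot(*d).round(4),"ang",np.degrees(np.arctan2(d[1],d[0])).round(1))
    o.append(cv2.resize(im[r:r+85,q:q+95].astype(np.uint8)[...,::-1],None,fx=4,fy=4,interpolation=2))
cv2.imwrite("pics/fin.png",np.hstack(o))
```

```text
top green 42 [150.9 150.4] [0.632  0.2441 0.046 ] r 0.0599 ang 3.7
top red 38 [147.8 165. ] [0.5981 0.2512 0.044 ] r 0.0281 ang 22.8
top red 31 [175.4 176.5] [0.571  0.1859 0.044 ] r 0.0544 ang -91.2
top red 25 [178.5 197.1] [0.5236 0.178  0.044 ] r 0.079 ang -128.0
scene green 56 [275.8 287.3] [0.633  0.2457 0.046 ] r 0.0594 ang 3.6
scene red 34 [297.7 241.3] [0.5263 0.1821 0.044 ] r 0.0764 ang -128.3
scene red 30 [283.2 253.2] [0.5726 0.1882 0.044 ] r 0.0539 ang -91.2
scene red 41 [290.7 271.4] [0.584  0.2334 0.044 ] r 0.0134 ang -39.9
scene red 8 [280.9 283.1] [0.6179 0.2435 0.044 ] r 0.0442 ang 1.9
```

View pics/fin.png

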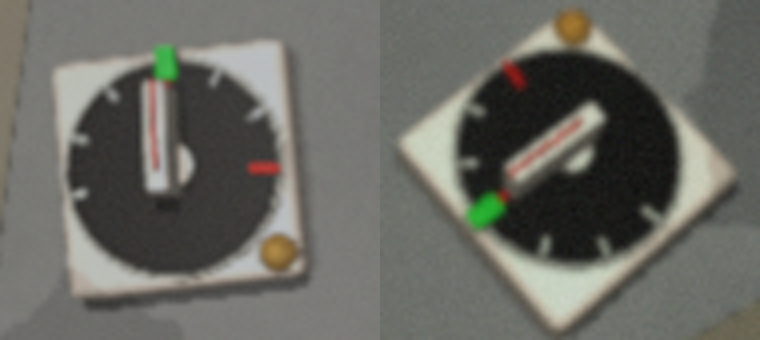

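The red pointer tip touches the middle of the green rider in both views, at about (163,82) left and (503,197) right, within 2° (under 2 mm). The rider hasn't moved. Handing in.

```bash
python3 -c "
from h import *
print(bot.sign_off())"
```

```text
the job is handed in; nothing more can be done
None
```

I handed in the job after about 20 s of arm time, with no score returned: the tray is home with the ball in its notch, and the timer was wound past the red mark and set back to within about 2 mm of the rider. The rider hasn't moved, and the arm never came near the bowl or jar.

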